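Switch the ball diverter to its other chute

TASK

The yellow seesaw gate of the ball diverter is feeding one of its two chutes. Press down the black thumb pad on the raised end of the gate so that it rocks over its pivot to the other side, then push the two steel balls along the infeed track with a fingertip until both drop onto the gate and roll by themselves into the chute it now feeds. Do not pick up or carry the balls, and leave everything else on the bench where it stands.

Things in the scene. Friction and masses are not known exactly. Their poses are not given: they have to be found in the camera images.
- diverter: the fixed ball diverter: grey base plate, 326 mm along its y, with aluminium chutes and infeed track. Origin at the underside of the base, below the middle of the gate; z up. Its own +x points from the infeed track (on the robot's side) to the gate, its +y to the left chute.
- gate (a joint): tilt of the yellow seesaw gate, a 140 mm trough along the diverter's y, pivoted in its middle 85 mm above the bench. +0.28: left (+y) end up, feeds the right chute; -0.28: right end up, feeds the left chute; starts at either. A red weight on a stalk behind the pivot (top 160 mm above the bench) makes it fall to the nearer end once past 0 and stay there; about 1 N on a pad tips it.
- pad_left (a point): centre of the top face of the left thumb pad of the gate, a black disc of 26 mm on an arm at the robot's side of the gate (x = -56 mm, y = +64 mm from the pivot). It goes down about 36 mm from the raised to the lowered position, with nothing below it in the way.
- pad_right (a point): centre of the top face of the right thumb pad, the same at y = -64 mm
- infeed_lip (a point): middle of the edge of the infeed track's floor above the gate; beyond it (+x of the diverter) a ball drops 12 mm into the trough. The track is level, 36 mm wide, its floor 103 mm above the bench; it runs from its open end, 86 mm before the lip, along the diverter's +x to the lip; its side walls stand 6 mm above its floor.
- ball_1_center (a point): centre of a steel ball, 28 mm across, about 90 g, polished and slippery, resting in a shallow cross slot of the infeed track, the one nearer the gate (23 mm before the lip). A light push, under 1 N, rolls it out.
- ball_2_center (a point): centre of a second such ball, in the slot 35 mm behind the first; pushed along the track it shoves the first one ahead of it
- chute_left (a point): lower end of the left chute, on its floor. The chute starts under the gate's end and slopes down and outward to a blue end wall, where the first ball comes to rest; the next lies against it, uphill
- chute_right (a point): lower end of the right chute, likewise
- oil_bottle: small white oil bottle standing behind the diverter, with a red spout, 38 mm across, 105 mm high; a bystander, its origin at the centre of its underside
- threadlock: small red bottle standing behind the diverter, with a blue cap, 16 x 26 x 70 mm; a bystander, its origin at the centre of its underside
- tape_roll: roll of yellow tape lying flat, 58 mm across, 19 mm high; a bystander, its origin at the centre of its underside
- housing_1: small light grey metal housing, 30 x 49 x 31 mm; a bystander, its origin at the centre of its underside
- housing_2: small light grey metal housing, 30 x 49 x 37 mm; a bystander, its origin at the centre of its underside
- housing_4: small light grey metal housing, 30 x 49 x 31 mm; a bystander, its origin at the centre of its underside
- caliper: steel caliper lying flat, 72 x 210 x 16 mm; a bystander, its origin at the centre of its underside
- ball_1: the first ball as a body (see its centre point)
- ball_2: the second ball as a body (see its centre point)

How it is judged:
By the outcome, as a careful person would: the job done as asked, in the order asked, and still so for the second after the job is handed in, with the robot touching nothing.
It also fails if it takes over 42 s, if anything falls off the work surface, if the arm or the gripper's body presses on something with over 40 N, if the wrist force passes 120 N, or if a joint passes its speed limit or range.

ROBOT

A 6-joint arm with a two-finger parallel gripper is mounted at the origin on a cart in front of the work surface, level with it; the furniture and walls round the work are solid. World frame = base frame: x ahead of the robot, y to its left, z up, the work surface at z = 0. Lengths are in mm, angles in rad, forces in N, time in s.
With the tool pointing down it reaches from about 350 to 1000 mm from the base axis. Payload 7.1 kg.
Tool frame: the origin (TCP) lies midway between the tips of the shut fingers; the grasp point (between the pads) lies env.grasp_offset behind it (env.grasp_offset is the distance from the TCP to the grasp point, in mm); z points along the fingers, y is the line along which they close (so a half turn about z gives the same grasp; the last joint's range is limited). The gripper opens to 85 mm and grips with 20 to 120 N. Pads are 22 mm wide; open, the fingers measure 114 mm over their backs; the gripper's body (76 mm by 85 mm) begins 54 mm behind the grasp point. The pads swing forward as they close: fully open they stand 13 mm farther back than shut.
Start: joints at [-1.195, 0.423, 1.63, -0, 1.089, -0.019], TCP at [240.405, -576.897, 231.319] pointing down, gripper open.
Joint ranges: [-3, 3], [-0.9, 2.11], [0.09, 2.58], [-1.31, 4.45], [0.11, 2.69], [-2.54, 2.54]. Speed limits (rad/s): [2.39, 2.39, 3.01, 3.14, 3.14, 3.14].

INTERFACE

Orientations are given as a rotation vector (axis times angle).
In Python, from rig import env gives the robot as it stands. The module is installed in compiled form; this text tells all that it offers.
- The arm moves only by the tool carry_out, never from a script. Its argument "moves" is a list of rows, each an object of numbers: "tx", "ty", "tz": the shift along the tool's x, y, z in units of 50 mm (1.0 is 50 mm); "rx", "ry", "rz": the turn, a rotation vector about the tool's x, y, z in degrees; "grip": the finger opening in mm, from 0 to 85.4. In form: [{"tx": .., "ty": .., "tz": .., "rx": .., "ry": .., "rz": .., "grip": ..}, ...]. A call has exactly 8 rows; each row is the pose to reach, as a shift and turn from the pose commanded when the call began, along the tool's axes at that moment; what a row does not reach only later rows make up. A row lasts 1/10 s, in which the tool goes at most 50 mm and 8.59 degrees, less where a joint would pass 70% of its speed; a pose out of reach is approached as far as the arm can. A call with a gripper value outside its range is refused whole. The fingers move at their own pace and stop on an object; "force" is the grip in N (left out, the last holds). Time passes only in rows, so rows that repeat a pose let the fingers close, or fill a call up. It gives the time, the measured TCP pose, the force, the opening and the grip force at its end, in the units of the state.
- env.get_state(): the state, without advancing time (a new reading comes with each control period).
- env.read_camera(name): name is "scene" or "side" or "wrist"; returns a dict with "image" (480x640x3 uint8, blue, green, red), "fov_y" (degrees; the focal length in pixels is half the picture's height over the tangent of half this angle, whatever the lens; pixels are square), "cx", "cy" (the principal point, pixels), "eye" and "rotation" of the camera in the world; the wrist camera has in their place "mount" (4x4, takes a point from camera to tool coordinates, whose origin is the TCP and whose axes are the flange's). Camera axes: x right, y up, looking along -z (the intrinsics and any distortion apply to the point x, -y, -z); pixel columns grow to the right and rows downward; lengths in mm; the calibration is good to about 2 mm. A picture is of the moment at which its call begins: read the wrist's pose just before it. There is no depth.
- env.hand_in(): hands the job in; it is judged then, once.
The state is a dict: "t": time; "qpos": joint angles; "dq": joint speeds; "joint_efforts": joint torques, N m; "tcp_pos": TCP position; "orientation": TCP orientation; "contact_force": force on the tool from outside, world axes, zero at the start; "torque": the same for the moment, N m; "opening": opening from 0.0 (shut) to 1.0 (fully open); "finger_force": force on a finger pad.
Only numpy, scipy, OpenCV 4.12 (cv2) and the standard library are available. Lean on these libraries where they do the work, as an engineer would, in place of code of your own. Each camera call takes 0.05 s, during which the arm holds its last target. There are 200 camera calls.

## Working session

There is one attempt and no reset: what is moved stays moved. The work goes in short steps, Python scripts to look and compute and a tool call to move; the robot and the scene stay as the last step left them, time stands still between calls to the robot, and variables do not carry over. Pictures are saved under pics/ and viewed, at most 10 in all, crops included, and the job is handed in when it is done.

Besides the shell and the picture viewer there is one more tool, called after "Call:" as name([rows], argument=value, ...), one row to a line, values as JSON. carry_out: Moves the arm, as the interface text tells. Its arguments: {"type":"object","properties":{"moves":{"type":"array"},"force":{"type":"number"}},"required":["moves"]}

```bash
mkdir -p pics; cat > h.py <<'E'
import numpy as np, cv2
from scipy.spatial.transform import Rotation as R
from rig import env
def ray(c,u,v):
    f=240/np.tan(np.radians(c["fov_y"])/2)
    d=np.array([(u-c["cx"])/f,-(v-c["cy"])/f,-1.])
    return np.array(c["eye"]),np.array(c["rotation"])@d
def onz(c,u,v,z):
    e,d=ray(c,u,v); return e+d*(z-e[2])/d[2]
def proj(c,p):
    f=240/np.tan(np.radians(c["fov_y"])/2)
    q=np.array(c["rotation"]).T@(np.array(p)-c["eye"])
    return c["cx"]+f*q[0]/-q[2], c["cy"]-f*q[1]/-q[2]
def tri(c1,a,c2,b):
    e1,d1=ray(c1,*a);e2,d2=ray(c2,*b)
    s=np.linalg.lstsq(np.c_[d1,-d2],e2-e1,rcond=None)[0]
    p,q=e1+s[0]*d1,e2+s[1]*d2
    return (p+q)/2,np.linalg.norm(p-q)
E
python3 - <<'E'
from h import *
for n in("scene","side"):
    c=env.read_camera(n); cv2.imwrite(f"pics/{n}0.png",c["image"])
    print({k:v for k,v in c.items() if k!="image"})
s=env.get_state();print(s)
E
```

```text
{'fov_y': 47.67239786543427, 'cx': 312.13710002275707, 'cy': 233.54951341173881, 'eye': array([  73.67585096, -875.04489785,  551.67948912]), 'rotation': array([ 1.02538895, -0.34318925, -0.53542067])}
{'fov_y': 56.91391852172052, 'cx': 318.53421870333676, 'cy': 232.16852819884315, 'eye': array([ 460.44395948, -893.63897247,  623.04592699]), 'rotation': array([ 0.91764629, -0.06206746, -0.09115871])}
{'t': 0.1, 'qpos': array([-1.19499710e+00,  4.23802088e-01,  1.63062732e+00, -3.13696300e-05,
        1.08863863e+00, -1.90218544e-02]), 'dq': array([-0.00060749, -0.00129863, -0.00095594,  0.00134433, -0.00047811,
        0.00047711]), 'joint_efforts': array([-6.30935428e-04, -5.58422291e+01, -2.82445121e+01, -8.71897055e-05,
        3.03486449e-03,  9.24740647e-06]), 'tcp_pos': array([ 240.21529632, -576.43285828,  230.59452185]), 'orientation': array([-3.07915236e+00, -6.15901769e-01,  4.53972330e-04]), 'contact_force': array([-0.50691659, -1.04862459, -0.70450661]), 'torque': array([ 0.02256347, -0.01396616, -0.03069891]), 'finger_force': 0.0, 'opening': 0.9993642322716019}
```

View pics/scene0.png

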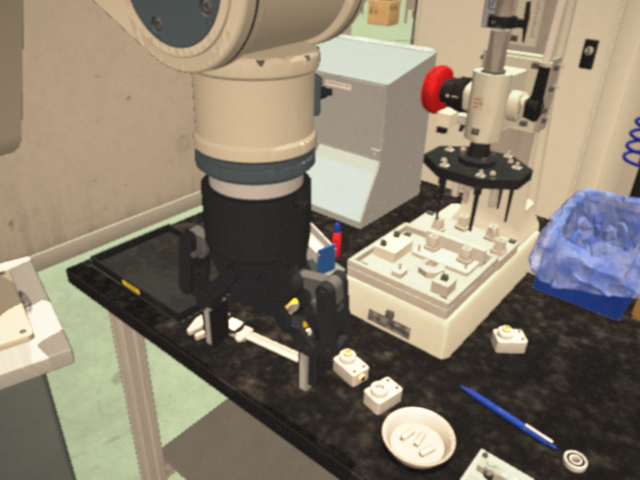

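View pics/side0.png

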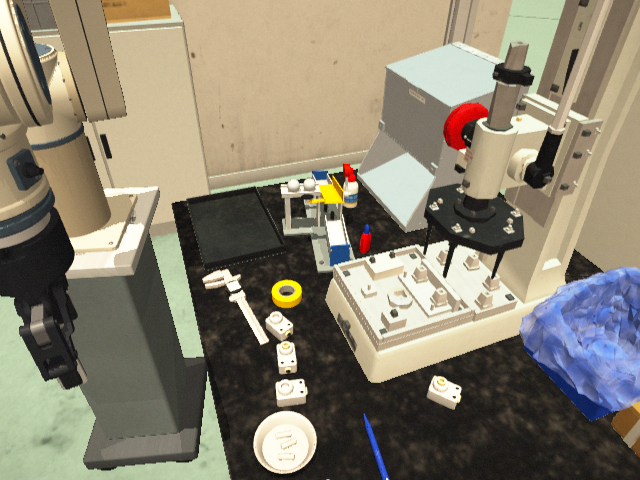

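The scene view has the diverter hidden behind the arm. The side view shows it at about (285-350, 170-270), with the balls near (293,186) and (308,186).

```bash
sed -i 's/np.array(c\["rotation"\])/R.from_rotvec(c["rotation"]).as_matrix()/g' h.py
python3 - <<'E'
from h import *
c=env.read_camera("side")
cv2.imwrite("pics/side1.png",cv2.resize(c["image"][150:280,265:385],None,fx=4.6,fy=4.6,interpolation=cv2.INTER_CUBIC))
for u,v,z in((293,186,117),(308,186,117),(341,262,0),(318,270,0),(287,294,19)):print(onz(c,u,v,z).round())
s=env.get_state();print(R.from_rotvec(s["orientation"]).as_matrix().round(3))
w=env.read_camera("wrist");print(w["mount"],w["fov_y"],w["cx"],w["cy"],w.keys())
E
```

```text
[500. -65. 117.]
[532. -67. 117.]
[ 592. -191.    0.]
[ 541. -211.    0.]
[ 473. -294.   19.]
[[ 0.923  0.385 -0.   ]
 [ 0.385 -0.923  0.001]
 [ 0.    -0.001 -1.   ]]
[[ 8.92641511e-04  9.57089746e-01  2.89790307e-01  7.24376558e+01]
 [ 9.99999601e-01 -8.45833488e-04 -2.86768037e-04  5.05679591e-01]
 [-2.93484013e-05  2.89790448e-01 -9.57090119e-01 -1.41473462e+02]
 [ 0.00000000e+00  0.00000000e+00  0.00000000e+00  1.00000000e+00]] 63.23390848020856 322.24949324107524 241.80084158280368 dict_keys(['image', 'fov_y', 'cx', 'cy', 'mount'])
```

View pics/side1.png

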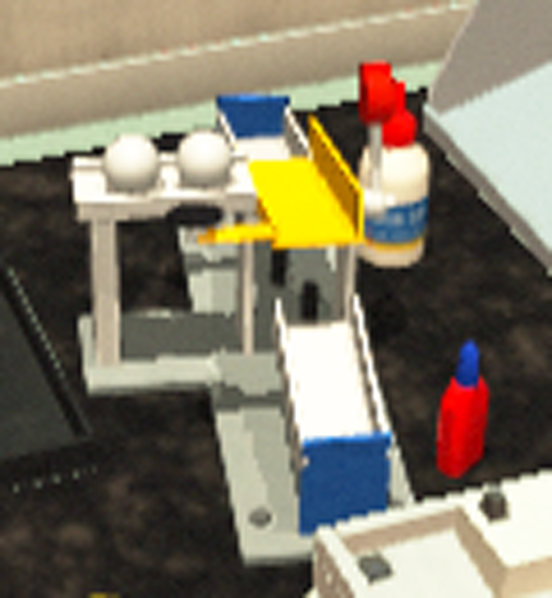

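The crop shows two balls on the track at full-image (293.7,185.4) and (309.3,184.3), with the yellow trough to their right. A black pad sits at about (307,196) and its yellow arm end at (309,201). I'll check which end of the gate is up from the pad height.

```bash
python3 - <<'E'
from h import *
c=env.read_camera("side")
b2=onz(c,293.7,185.4,117);b1=onz(c,309.3,184.3,117)
x=(b1-b2);print(b1,b2,np.linalg.norm(x));yaw=np.arctan2(x[1],x[0]);print("yaw",yaw)
# base plate end edge, right side corners of plate & blue wall
for u,v in((243,557),(410,500),(85,385),(215,385)): print("base",onz(c,265+u/4.6,150+v/4.6,8).round())
for u,v in((303,440),(390,433)): print("wall",onz(c,265+u/4.6,150+v/4.6,50).round())
for yw in(yaw,):
  X=np.array([np.cos(yw),np.sin(yw),0]);Y=np.array([-X[1],X[0],0])
  for l in(12,18):
    piv=b1+X*(23+l);piv[2]=85
    for s in(1,-1):
      for dz in(18,-18): 
        p=piv-56*X+64*s*Y+[0,0,dz]; u,v=proj(c,p);print(l,s,dz,p.round(),((u-265)*4.6,(v-150)*4.6))
E
```

```text
[535.71235591 -60.35421724 117.        ] [501.34405722 -62.18922933 117.        ] 34.41725184871903
yaw 0.05334192858017712
base [ 539. -223.    8.]
base [ 620. -192.    8.]
base [474. -91.   8.]
base [538. -97.   8.]
wall [ 568. -195.   50.]
wall [ 608. -193.   50.]
12 1 18 [511.   2. 103.] (np.float64(144.5339028059704), np.float64(119.13265290216843))
12 1 -18 [511.   2.  67.] (np.float64(145.62445528586733), np.float64(180.06592931221513))
12 -1 18 [ 518. -125.  103.] (np.float64(177.97584679896738), np.float64(259.97523319821653))
12 -1 -18 [ 518. -125.   67.] (np.float64(178.41271048092236), np.float64(324.10980677118573))
18 1 18 [517.   3. 103.] (np.float64(156.3452978181992), np.float64(118.3334009484456))
18 1 -18 [517.   3.  67.] (np.float64(157.1895758916014), np.float64(179.23646742107957))
18 -1 18 [ 524. -125.  103.] (np.float64(191.0347224497533), np.float64(258.9671424340199))
18 -1 -18 [ 524. -125.   67.] (np.float64(191.1712021081713), np.float64(323.0703944206596))
```

Right pad at about 129 mm means the right end is up, so the gate feeds left. I'll confirm with a close wrist view.

Call:
carry_out([
  {"tx": 0.4,"ty": -0.3,"tz": -0.3,"rz": 2,"grip": 0},
  {"tx": 1.1,"ty": -0.9,"tz": -0.7,"rz": 5,"grip": 0},
  {"tx": 1.8,"ty": -1.5,"tz": -1.1,"rz": 8,"grip": 0},
  {"tx": 2.5,"ty": -2.1,"tz": -1.4,"rz": 11,"grip": 0},
  {"tx": 3.2,"ty": -2.7,"tz": -1.4,"rz": 14,"grip": 0},
  {"tx": 3.9,"ty": -3.2,"tz": -1.4,"rz": 17,"grip": 0},
  {"tx": 4.6,"ty": -3.8,"tz": -1.4,"rz": 20,"grip": 0},
  {"tx": 5.2,"ty": -4.3,"tz": -1.4,"rz": 20,"grip": 0},
])

```text
validation failed for argument at $.mo...
```

Call:
carry_out([
  {"tx": 0.4,"ty": -0.3,"tz": -0.3,"rx": 0,"ry": 0,"rz": 2,"grip": 0},
  {"tx": 1.1,"ty": -0.9,"tz": -0.7,"rx": 0,"ry": 0,"rz": 5,"grip": 0},
  {"tx": 1.8,"ty": -1.5,"tz": -1.1,"rx": 0,"ry": 0,"rz": 8,"grip": 0},
  {"tx": 2.5,"ty": -2.1,"tz": -1.4,"rx": 0,"ry": 0,"rz": 11,"grip": 0},
  {"tx": 3.2,"ty": -2.7,"tz": -1.4,"rx": 0,"ry": 0,"rz": 14,"grip": 0},
  {"tx": 3.9,"ty": -3.2,"tz": -1.4,"rx": 0,"ry": 0,"rz": 17,"grip": 0},
  {"tx": 4.6,"ty": -3.8,"tz": -1.4,"rx": 0,"ry": 0,"rz": 20,"grip": 0},
  {"tx": 5.2,"ty": -4.3,"tz": -1.4,"rx": 0,"ry": 0,"rz": 20,"grip": 0},
])

```text
t: 1.05
tcp_pos: [398.3, -276.4, 301.5]
orientation: [-3.141, -0.07, -0.001]
contact_force: [0.3, 0.6, 0.6]
opening: 0.002
finger_force: 0.0
```

Call:
carry_out([
  {"tx": 0.4,"ty": -0.7,"tz": 0,"rx": 0,"ry": 0,"rz": 0,"grip": 0},
  {"tx": 0.8,"ty": -1.4,"tz": 0,"rx": 0,"ry": 0,"rz": 0,"grip": 0},
  {"tx": 1.2,"ty": -2.1,"tz": 0,"rx": 0,"ry": 0,"rz": 0,"grip": 0},
  {"tx": 1.6,"ty": -2.8,"tz": 0,"rx": 0,"ry": 0,"rz": 0,"grip": 0},
  {"tx": 2.0,"ty": -3.4,"tz": 0,"rx": 0,"ry": 0,"rz": 0,"grip": 0},
  {"tx": 2.2,"ty": -3.6,"tz": 0,"rx": 0,"ry": 0,"rz": 0,"grip": 0},
  {"tx": 2.2,"ty": -3.6,"tz": 0,"rx": 0,"ry": 0,"rz": 0,"grip": 0},
  {"tx": 2.2,"ty": -3.6,"tz": 0,"rx": 0,"ry": 0,"rz": 0,"grip": 0},
])

```text
t: 1.85
tcp_pos: [499.0, -94.1, 301.1]
orientation: [3.14, 0.072, -0.001]
contact_force: [0.2, -0.2, -0.5]
opening: -0.0
finger_force: 0.0
```

```bash
cat >> h.py <<'E'
def wrist():
    s=env.get_state();w=env.read_camera("wrist");M=np.array(w["mount"]);Rt=R.from_rotvec(s["orientation"]).as_matrix()
    w["eye"]=Rt@M[:3,3]+s["tcp_pos"];w["rotation"]=R.from_matrix(Rt@M[:3,:3]).as_rotvec();w["s"]=s
    return w
E
python3 - <<'E'
from h import *
w=wrist();print(w["s"]["tcp_pos"],w["s"]["orientation"],w["eye"]);cv2.imwrite("pics/w1.png",w["image"])
np.save("w1.npy",{k:w[k] for k in("fov_y","cx","cy","eye","rotation")},allow_pickle=True);print(env.grasp_offset)
E
```

```text
[498.97391881 -94.09279963 301.08058116] [ 3.14047448e+00  7.24627695e-02 -1.27028934e-03] [571.75536936 -91.67666902 442.49307967]
18.700000000000003
```

View pics/w1.png

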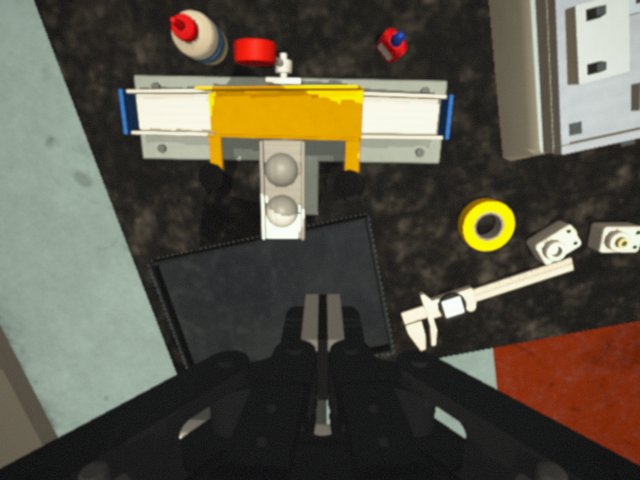

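The wrist view shows the balls at (283,169) and (282,211), and the pads at (349,185) right and (212,179) left. The red weight leans left at (255,52), so the right end is up and I press the right pad.

```bash
python3 - <<'E'
from h import *
w=np.load("w1.npy",allow_pickle=True).item();im=cv2.imread("pics/w1.png");c=env.read_camera("side")
g=cv2.cvtColor(im,cv2.COLOR_BGR2GRAY)
hc=cv2.HoughCircles(g[140:245,255:310],cv2.HOUGH_GRADIENT,1,20,param1=80,param2=10,minRadius=12,maxRadius=22);print(hc+[255,140,0] if hc is not None else 0)
m=(g[165:205,325:375]<16).astype(np.uint8);n,l,st,ce=cv2.connectedComponentsWithStats(m)
for i in range(1,n):
  if st[i,4]>150:print("pad",ce[i]+[325,165],st[i])
b1=onz(w,283,169,117);b2=onz(w,282.5,211,117);print("balls",b1,b2,np.linalg.norm(b1-b2))
print("tri b1",tri(w,(283,169),c,(309.3,184.3)),"b2",tri(w,(282.5,211),c,(293.7,185.4)))
print("tri pad",tri(w,(349,185),c,(307.4,196.3)))
print("base R",onz(w,447,81,8),onz(w,439,163,8),"L",onz(w,135,75,8),onz(w,142,159,8))
print("lip",onz(w,283,140,103),"open end",onz(w,283,239,103))
for z in(110,120,129):print(z,onz(w,349,185,z),onz(w,212,179,z-36))
E
```

```text
[[[281.5        170.5         16.79999924]
  [279.5        206.5         20.29999924]
  [284.5        145.5         15.60000038]]]
balls [534.2544631  -61.06120238 117.        ] [498.83035413 -61.26541442 117.        ] 35.424697581640814
tri b1 (array([534.98292379, -61.24263486, 117.68942429]), np.float64(1.3078838337795446)) b2 (array([500.13611389, -61.53943287, 117.04926459]), np.float64(2.5729669491390657))
tri pad (array([ 525.57827835, -116.17011171,  122.27857792]), np.float64(2.364066677046082))
base R [ 619.79110127 -218.78135913    8.        ] [ 536.25555439 -221.70371576    8.        ] L [610.3771601  103.27259135   8.        ] [525.27055455 103.47602097   8.        ]
lip [556.83211989 -59.31406904 103.        ] open end [469.75729413 -60.86298518 103.        ]
110 [ 522.5846935  -116.91514469  110.        ] [516.84236361   9.60342508  74.        ]
120 [ 524.0635416  -116.15607699  120.        ] [518.33256815   6.85493129  84.        ]
129 [ 525.39450489 -115.47291606  129.        ] [519.67375223   4.38128688  93.        ]
```

Right pad at about (525,-116,122), diverter yaw about 0.03. I'll move to just above the pad.

Call:
carry_out([
  {"tx": 0.3,"ty": 0.3,"tz": 0.5,"rx": 0,"ry": 0,"rz": 0,"grip": 0},
  {"tx": 0.5,"ty": 0.54,"tz": 1.0,"rx": 0,"ry": 0,"rz": 0,"grip": 0},
  {"tx": 0.5,"ty": 0.54,"tz": 1.6,"rx": 0,"ry": 0,"rz": 0,"grip": 0},
  {"tx": 0.5,"ty": 0.54,"tz": 2.2,"rx": 0,"ry": 0,"rz": 0,"grip": 0},
  {"tx": 0.5,"ty": 0.54,"tz": 2.7,"rx": 0,"ry": 0,"rz": 0,"grip": 0},
  {"tx": 0.5,"ty": 0.54,"tz": 3.0,"rx": 0,"ry": 0,"rz": 0,"grip": 0},
  {"tx": 0.5,"ty": 0.54,"tz": 3.1,"rx": 0,"ry": 0,"rz": 0,"grip": 0},
  {"tx": 0.5,"ty": 0.54,"tz": 3.1,"rx": 0,"ry": 0,"rz": 0,"grip": 0},
])

```text
t: 2.75
tcp_pos: [524.9, -120.2, 146.0]
orientation: [-3.141, -0.07, 0.002]
contact_force: [-0.2, -1.0, 0.9]
opening: -0.006
finger_force: 0.0
```

```bash
python3 - <<'E'
from h import *
w=wrist();c=env.read_camera("side")
a=cv2.resize(c["image"][140:240,270:370],None,fx=4,fy=4,interpolation=cv2.INTER_CUBIC)
b=w["image"][80:480,130:530]
cv2.imwrite("pics/v2.png",np.hstack([a,b]));print(w["s"]["tcp_pos"],w["s"]["contact_force"])
E
```

```text
[ 524.93115737 -120.23007861  145.95354962] [-0.21954316 -1.02515264  0.91351578]
```

View pics/v2.png

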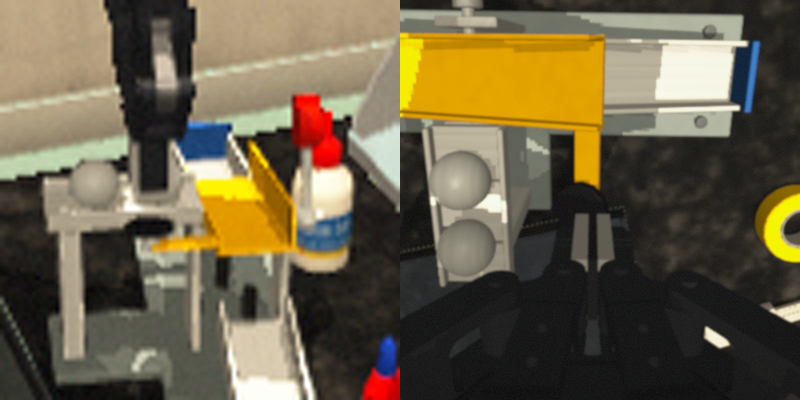

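The fingertip is just above the right pad and clear of the balls (left panel: tip at (155,195), pad at (150,225)). Pressing now.

Call:
carry_out([
  {"tx": 0,"ty": 0,"tz": 0.2,"rx": 0,"ry": 0,"rz": 0,"grip": 0},
  {"tx": 0,"ty": 0,"tz": 0.36,"rx": 0,"ry": 0,"rz": 0,"grip": 0},
  {"tx": 0,"ty": 0,"tz": 0.5,"rx": 0,"ry": 0,"rz": 0,"grip": 0},
  {"tx": 0,"ty": 0,"tz": 0.62,"rx": 0,"ry": 0,"rz": 0,"grip": 0},
  {"tx": 0,"ty": 0.03,"tz": 0.74,"rx": 0,"ry": 0,"rz": 0,"grip": 0},
  {"tx": 0,"ty": 0.06,"tz": 0.86,"rx": 0,"ry": 0,"rz": 0,"grip": 0},
  {"tx": 0,"ty": 0.08,"tz": 0.98,"rx": 0,"ry": 0,"rz": 0,"grip": 0},
  {"tx": 0,"ty": 0.1,"tz": 1.08,"rx": 0,"ry": 0,"rz": 0,"grip": 0},
])

```text
t: 3.65
tcp_pos: [525.7, -124.5, 91.7]
orientation: [-3.141, -0.072, 0.001]
contact_force: [0.8, -0.6, -0.3]
opening: -0.004
finger_force: 0.0
```

```bash
python3 - <<'E'
from h import *
w=wrist();c=env.read_camera("side")
a=cv2.resize(c["image"][140:240,270:370],None,fx=4,fy=4,interpolation=cv2.INTER_CUBIC)
b=w["image"][60:460,130:530]
cv2.imwrite("pics/v3.png",np.hstack([a,b]));print(w["s"]["tcp_pos"],w["s"]["contact_force"])
E
```

```text
[ 525.68414015 -124.5157588    91.69066839] [ 0.76999214 -0.61088843 -0.30893646]
```

View pics/v3.png

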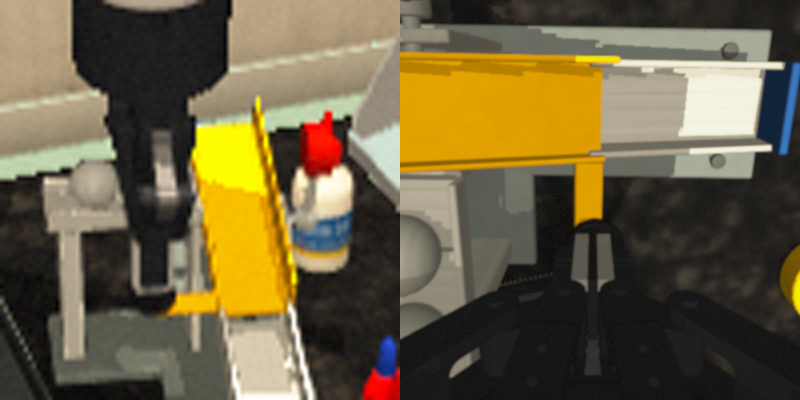

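The gate has rocked over: its right end is down, at about (260,310) in the left panel, so it feeds the right chute. Next I raise the tool and go behind ball 2.

Call:
carry_out([
  {"tx": 0,"ty": 0,"tz": -0.5,"rx": 0,"ry": 0,"rz": 0,"grip": 0},
  {"tx": 0,"ty": 0,"tz": -1.1,"rx": 0,"ry": 0,"rz": 0,"grip": 0},
  {"tx": 0,"ty": 0,"tz": -1.6,"rx": 0,"ry": 0,"rz": 0,"grip": 0},
  {"tx": -0.3,"ty": -0.3,"tz": -1.7,"rx": 0,"ry": 0,"rz": 0.3,"grip": 0},
  {"tx": -0.7,"ty": -0.7,"tz": -1.7,"rx": 0,"ry": 0,"rz": 0.6,"grip": 0},
  {"tx": -1.0,"ty": -1.1,"tz": -1.7,"rx": 0,"ry": 0,"rz": 0.9,"grip": 0},
  {"tx": -1.16,"ty": -1.3,"tz": -1.7,"rx": 0,"ry": 0,"rz": 0.9,"grip": 0},
  {"tx": -1.16,"ty": -1.3,"tz": -1.7,"rx": 0,"ry": 0,"rz": 0.9,"grip": 0},
])

```text
t: 4.55
tcp_pos: [464.1, -61.3, 177.5]
orientation: [-3.141, -0.05, 0.0]
contact_force: [0.4, -0.6, -0.0]
opening: -0.0
finger_force: 0.0
```

```bash
python3 - <<'E'
from h import *
w=wrist();c=env.read_camera("side")
a=cv2.resize(c["image"][140:240,270:370],None,fx=4,fy=4,interpolation=cv2.INTER_CUBIC)
b=w["image"][60:460,130:530]
cv2.imwrite("pics/v4.png",np.hstack([a,b]));print(w["s"]["tcp_pos"],w["s"]["orientation"])
np.save("w4.npy",{k:w[k] for k in("fov_y","cx","cy","eye","rotation")},allow_pickle=True)
for p in((500,-61.5,117),(535,-60.5,117)):u,v=proj(w,p);print(u-130+400,v-60)
E
```

```text
[464.14229612 -61.34486142 177.49436886] [-3.14117180e+00 -4.96992708e-02  3.58225912e-04]
592.7729331691328 137.37616285523274
593.0799443241016 67.64767102961386
```

View pics/v4.png

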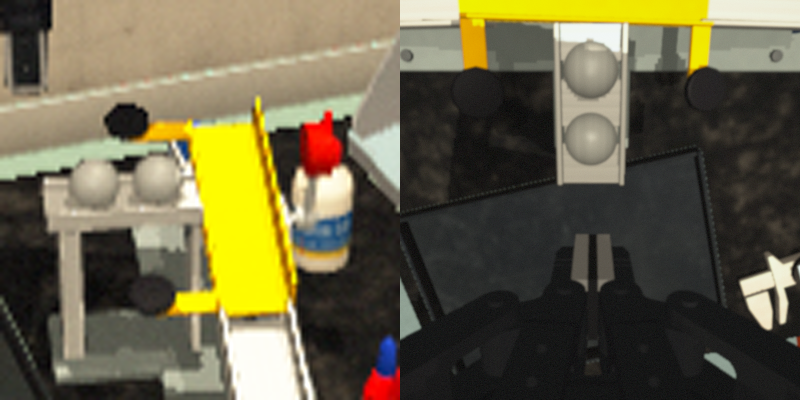

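The left pad is up and the right pad down, so the gate stays over. The balls, at (591,68) and (591,138), line up with the finger at (592,255) and the track runs straight up the image. Descending behind ball 2.

Call:
carry_out([
  {"tx": 0,"ty": 0,"tz": 0.3,"rx": 0,"ry": 0,"rz": 0,"grip": 0},
  {"tx": 0,"ty": 0,"tz": 0.6,"rx": 0,"ry": 0,"rz": 0,"grip": 0},
  {"tx": 0,"ty": 0,"tz": 0.9,"rx": 0,"ry": 0,"rz": 0,"grip": 0},
  {"tx": 0,"ty": 0,"tz": 1.1,"rx": 0,"ry": 0,"rz": 0,"grip": 0},
  {"tx": 0,"ty": 0,"tz": 1.2,"rx": 0,"ry": 0,"rz": 0,"grip": 0},
  {"tx": 0,"ty": 0,"tz": 1.28,"rx": 0,"ry": 0,"rz": 0,"grip": 0},
  {"tx": 0,"ty": 0,"tz": 1.28,"rx": 0,"ry": 0,"rz": 0,"grip": 0},
  {"tx": 0,"ty": 0,"tz": 1.28,"rx": 0,"ry": 0,"rz": 0,"grip": 0},
])

```text
t: 5.45
tcp_pos: [465.3, -62.2, 113.6]
orientation: [3.141, 0.047, 0.001]
contact_force: [-0.1, 0.5, 0.1]
opening: 0.0
finger_force: 0.0
```

Call:
carry_out([
  {"tx": 0.08,"ty": 0,"tz": 0,"rx": 0,"ry": 0,"rz": 0,"grip": 0},
  {"tx": 0.16,"ty": 0,"tz": 0,"rx": 0,"ry": 0,"rz": 0,"grip": 0},
  {"tx": 0.24,"ty": 0,"tz": 0,"rx": 0,"ry": 0,"rz": 0,"grip": 0},
  {"tx": 0.32,"ty": 0,"tz": 0,"rx": 0,"ry": 0,"rz": 0,"grip": 0},
  {"tx": 0.4,"ty": 0,"tz": 0,"rx": 0,"ry": 0,"rz": 0,"grip": 0},
  {"tx": 0.48,"ty": 0,"tz": 0,"rx": 0,"ry": 0,"rz": 0,"grip": 0},
  {"tx": 0.56,"ty": 0,"tz": 0,"rx": 0,"ry": 0,"rz": 0,"grip": 0},
  {"tx": 0.64,"ty": 0,"tz": 0,"rx": 0,"ry": 0,"rz": 0,"grip": 0},
])

```text
t: 6.25
tcp_pos: [497.3, -61.2, 113.3]
orientation: [3.141, 0.047, 0.0]
contact_force: [-0.2, 1.3, -0.6]
opening: -0.004
finger_force: 0.1
```

```bash
python3 - <<'E'
from h import *
w=wrist();c=env.read_camera("side")
a=cv2.resize(c["image"][140:240,270:370],None,fx=4,fy=4,interpolation=cv2.INTER_CUBIC)
b=w["image"][60:460,130:530]
cv2.imwrite("pics/v5.png",np.hstack([a,b]));print(w["s"]["tcp_pos"],w["s"]["contact_force"])
E
```

```text
[497.34770509 -61.17515647 113.31423591] [-0.2467231   1.27926033 -0.56920584]
```

View pics/v5.png

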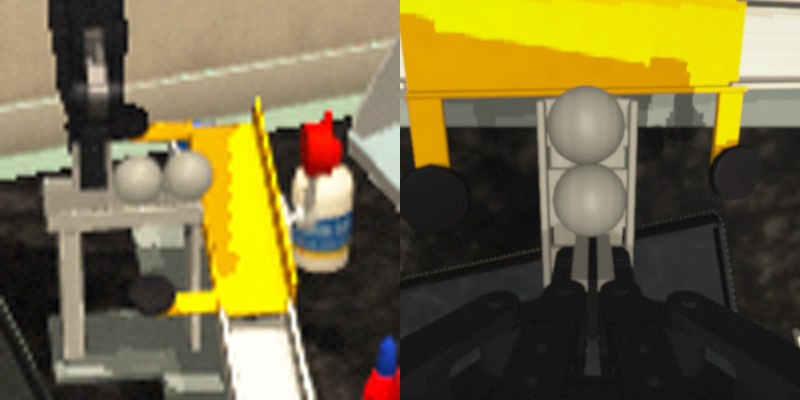

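Ball 2 touches ball 1, both straight in the track, with ball 1 near the lip. Continuing.

Call:
carry_out([
  {"tx": 0.06,"ty": 0,"tz": 0,"rx": 0,"ry": 0,"rz": 0,"grip": 0},
  {"tx": 0.12,"ty": 0,"tz": 0,"rx": 0,"ry": 0,"rz": 0,"grip": 0},
  {"tx": 0.18,"ty": 0,"tz": 0,"rx": 0,"ry": 0,"rz": 0,"grip": 0},
  {"tx": 0.24,"ty": 0,"tz": 0,"rx": 0,"ry": 0,"rz": 0,"grip": 0},
  {"tx": 0.3,"ty": 0,"tz": 0,"rx": 0,"ry": 0,"rz": 0,"grip": 0},
  {"tx": 0.36,"ty": 0,"tz": 0,"rx": 0,"ry": 0,"rz": 0,"grip": 0},
  {"tx": 0.4,"ty": 0,"tz": 0,"rx": 0,"ry": 0,"rz": 0,"grip": 0},
  {"tx": 0.4,"ty": 0,"tz": 0,"rx": 0,"ry": 0,"rz": 0,"grip": 0},
])

```text
t: 7.15
tcp_pos: [517.3, -60.6, 113.4]
orientation: [3.141, 0.047, 0.001]
contact_force: [-1.4, 0.5, 0.0]
opening: -0.007
finger_force: 0.0
```

Call:
carry_out([
  {"tx": 0.06,"ty": 0,"tz": 0,"rx": 0,"ry": 0,"rz": 0,"grip": 0},
  {"tx": 0.12,"ty": 0,"tz": 0,"rx": 0,"ry": 0,"rz": 0,"grip": 0},
  {"tx": 0.18,"ty": 0,"tz": 0,"rx": 0,"ry": 0,"rz": 0,"grip": 0},
  {"tx": 0.24,"ty": 0,"tz": 0,"rx": 0,"ry": 0,"rz": 0,"grip": 0},
  {"tx": 0.32,"ty": 0,"tz": 0,"rx": 0,"ry": 0,"rz": 0,"grip": 0},
  {"tx": 0.4,"ty": 0,"tz": 0,"rx": 0,"ry": 0,"rz": 0,"grip": 0},
  {"tx": 0.46,"ty": 0,"tz": 0,"rx": 0,"ry": 0,"rz": 0,"grip": 0},
  {"tx": 0.46,"ty": 0,"tz": 0,"rx": 0,"ry": 0,"rz": 0,"grip": 0},
])

```text
t: 7.95
tcp_pos: [540.4, -59.9, 113.3]
orientation: [3.141, 0.047, 0.001]
contact_force: [-0.3, 0.7, 0.4]
opening: -0.002
finger_force: 0.0
```

Call:
carry_out([
  {"tx": -0.2,"ty": 0,"tz": 0,"rx": 0,"ry": 0,"rz": 0,"grip": 0},
  {"tx": -0.4,"ty": 0,"tz": -0.2,"rx": 0,"ry": 0,"rz": 0,"grip": 0},
  {"tx": -0.6,"ty": 0,"tz": -0.6,"rx": 0,"ry": 0,"rz": 0,"grip": 0},
  {"tx": -0.8,"ty": 0,"tz": -1.2,"rx": 0,"ry": 0,"rz": 0,"grip": 0},
  {"tx": -1.0,"ty": 0,"tz": -1.8,"rx": 0,"ry": 0,"rz": 0,"grip": 0},
  {"tx": -1.2,"ty": 0,"tz": -2.4,"rx": 0,"ry": 0,"rz": 0,"grip": 0},
  {"tx": -1.2,"ty": 0,"tz": -2.6,"rx": 0,"ry": 0,"rz": 0,"grip": 0},
  {"tx": -1.2,"ty": 0,"tz": -2.6,"rx": 0,"ry": 0,"rz": 0,"grip": 0},
])

```text
t: 8.75
tcp_pos: [480.2, -61.8, 245.1]
orientation: [3.141, 0.047, 0.006]
contact_force: [0.0, -0.8, -0.7]
opening: 0.004
finger_force: 0.0
```

```bash
python3 - <<'E'
from h import *
w=wrist();c=env.read_camera("side")
a=cv2.resize(c["image"][160:280,270:370],None,fx=3.4,fy=3.4,interpolation=cv2.INTER_CUBIC)[:400]
b=w["image"][0:400,100:540]
cv2.imwrite("pics/v6.png",np.hstack([a,b]));print(w["s"]["tcp_pos"],w["s"]["contact_force"])
E
```

```text
[480.21438132 -61.84799201 245.07106468] [ 0.03629912 -0.81851853 -0.65900765]
```

View pics/v6.png

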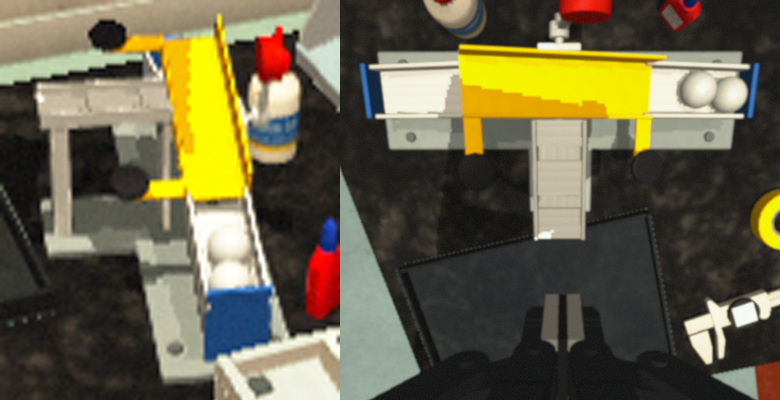

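Both balls lie in the right chute against its blue end wall, at (698,90) and (728,95). The track is empty, the gate has stayed over, and the arm is clear.

```bash
python3 -c "
from rig import env
print(env.hand_in())"
```

```text
the job is handed in; nothing more can be done
None
```

I rocked the gate over by pressing its right pad, then pushed both balls along the track; they rolled into the right chute and rest at its end wall, and the job is handed in (robot clock about 9 s of the 42 s allowed).

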